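Offer up the casting-frame board to its hinge

TASK

Pick up the loose plywood board with the brass hinge leaf and bring its knuckle gently into the gap between the two steel knuckles on the fixed wooden post, so that the three pin holes line up on one vertical line. Finish while still holding the board there in the gripper, upright and steady, with daylight between its knuckle and those above and below and not leaning on the post, so that a workmate could drop the pin in; do not let go. Leave the pin, the cup and the plaster block where they are.

Things in the scene. Friction and masses are not known exactly. Their poses are not given: they have to be found in the camera images.
- gate: (mm) loose plywood board, 110 long (x), 24 thick (y), 64 high (z), standing on a long edge, about 0.25 kg; origin: centre of its underside, centre of mass about 6 mm to +x. Its +x end has a brass hinge leaf with one upright knuckle (tube, outside 24, hole 12, 20 high, 22 to 42 above the underside), hole axis 78 from the origin. Both big faces are clear for gripping
- leaf_hole (a point): middle of the hole in the board's brass knuckle, 78 mm along the board's x from its origin and 32 mm above its underside; its axes are those of the board, z along the hole
- jamb: (mm) fixed wooden post 56 x 56, 124 high, on a base board 12 thick that reaches 50 from the origin to -x; origin: on the bench under the post's centre. Its -x face has a steel plate with two upright knuckles (tubes, outside 24, hole 12, at heights 40-60 and 90-110), hole axis 47 from the origin to -x, 16 off the plate. The 30 gap between them is open at front and sides
- jamb_gap (a point): middle of the gap between the post's two knuckles, on their common hole axis, 75 mm above the bench; axes those of the post, x pointing from the knuckles into the post, z up along the hole axis. The board may stand at any angle about this axis
- pin: cranked 6 mm steel hinge pin, 100 mm long with a 25 mm bent end, lying on the bench; to be left alone; origin under the middle of its shaft
- cup: small terracotta-coloured cup, 62 diameter x 53 high, standing on the bench; to be left alone; origin at its underside
- sprig: white plaster mould block, 50 x 62 x 26 high, on the bench; to be left alone; origin at its underside

How it is judged:
By the outcome, as a careful person would: the job done as asked, in the order asked, and still so for the second after the job is handed in, while the arm keeps its last pose, push and grip.
It also fails if it takes over 40 s, if anything falls off the work surface, if the arm or the gripper's body presses on something with over 40 N, if the wrist force passes 120 N, or if a joint passes its speed limit or range.

ROBOT

A 6-joint arm with a two-finger parallel gripper is mounted at the origin on a cart in front of the work surface, level with it; the furniture and walls round the work are solid. World frame = base frame: x ahead of the robot, y to its left, z up, the work surface at z = 0. Lengths are in m, angles in rad, forces in N, time in s.
With the tool pointing down it reaches from about 0.2 to 0.875 m from the base axis. Payload 3.4 kg.
Tool frame: the origin (TCP) lies on the centre line of the jaws, within the pads' length; the fingertips stand bot.nose_length ahead of it and the grasp point (between the pads) lies 6 mm ahead of it (bot.nose_length is the distance from the TCP to the fingertips, in m); z points along the fingers, y is the line along which they close (so a half turn about z gives the same grasp; the last joint's range is limited). The gripper opens to 94 mm and grips with 3 to 60 N. Pads are 16 mm wide; open, the fingers measure 119 mm over their backs; the gripper's body (75 mm by 177 mm) begins 78 mm behind the grasp point.
Start: joints at [-1.267, 0.276, 1.505, -0, 1.361, -0.121], TCP at [0.237, -0.524, 0.23] pointing down, gripper open.
Joint ranges: [-2.89, 2.89], [-0.75, 2.08], [0.22, 2.7], [-1.18, 4.32], [0.11, 2.71], [-2.7, 2.7]. Speed limits (rad/s): [2.57, 2.57, 3.14, 3.14, 3.14, 3.14].

INTERFACE

Orientations are given as [roll, pitch, yaw] about the fixed x, y, z axes, in that order (R = Rz(yaw) Ry(pitch) Rx(roll)).
In Python, from bench import bot gives the robot as it stands. The module is installed in compiled form; this text tells all that it offers.
- The arm moves only by the tool play_rows, never from a script. Its argument "increments" is a list of rows, each a list of 7 numbers: the turn, a rotation vector about the tool's x, y, z in degrees, then the shift along the tool's x, y, z in mm, then the opening, from 0 (shut) to 1 (fully open). A call has 1 to 5 rows; each row shifts and turns the commanded pose from where the row before left it, along the tool's axes as they then stand; what a row does not reach is not made up. A row lasts 1/10 s, in which the tool goes at most 50 mm and 8.59 degrees, less where a joint would pass 70% of its speed; a pose out of reach is approached as far as the arm can. A call is refused whole if a number of a shift passes 50 or a number of a turn 8.59, either way. A call with a gripper value outside its range is refused whole. The fingers move at their own pace and stop on an object; the grip force is fixed at half the most. Time passes only in rows, so rows that do not move let the fingers close. It gives the time, the measured TCP pose, the force, the opening and the grip force at its end, in the units of the state.
- bot.read_state(): the state, without advancing time (a new reading comes with each control period).
- bot.camera(name): name is "scene" or "top"; returns a dict with "color" (384x512x3 uint8, blue, green, red), "intrinsics" (3x3 intrinsics, pixels), "camera_from_world" (4x4, takes a point from world to camera coordinates). Camera axes: x right, y down, z forward; pixel columns grow to the right and rows downward; lengths in m; the calibration is good to about 2 mm. A picture is of the moment at which its call begins. There is no depth.
- bot.hand_in(): hands the job in; it is judged then, once.
The state is a dict: "time_s": time; "q": joint angles; "joint_velocities": joint speeds; "joint_efforts": joint torques, N m; "tcp_pos": TCP position; "orientation": TCP orientation; "contact_force": force on the tool from outside, world axes, zero at the start; "torque": the same for the moment, N m; "finger_gap": opening from 0.0 (shut) to 1.0 (fully open); "grasp_force": force on a finger pad.
Only numpy, scipy, OpenCV 4.12 (cv2) and the standard library are available. Lean on these libraries where they do the work, as an engineer would, in place of code of your own. Each camera call takes 0.05 s, during which the arm holds its last target. There are 200 camera calls.

## Working session

There is one attempt and no reset: what is moved stays moved. The work goes in short steps, Python scripts to look and compute and a tool call to move; the robot and the scene stay as the last step left them, time stands still between calls to the robot, and variables do not carry over. Pictures are saved under pics/ and viewed, at most 10 in all, crops included, and the job is handed in when it is done.

Besides the shell and the picture viewer there is one more tool, called after "Request:" as a command line: name --pt "numbers of a row" for each row, then --argument value for the rest. play_rows: Moves the arm, as the interface text tells. Its arguments: {"type":"object","properties":{"increments":{"type":"array","items":{"type":"array","items":{"type":"number"}}}},"required":["increments"]}

```bash
mkdir -p pics
python3 - <<'E'
from bench import bot
import cv2,numpy as np
np.set_printoptions(precision=4,suppress=True)
for n in("scene","top"):
    c=bot.camera(n); cv2.imwrite(f"pics/{n}0.png",c["color"]); print(n,c["intrinsics"],c["camera_from_world"])
print(bot.read_state(),bot.nose_length)
E
```

```text
scene [[427.2092   0.     255.6929]
 [  0.     427.2092 194.3424]
 [  0.       0.       1.    ]] [[ 0.5587 -0.8291  0.0208 -0.5588]
 [-0.3682 -0.2705 -0.8895  0.2057]
 [ 0.7431  0.4894 -0.4564  0.8168]
 [ 0.      0.      0.      1.    ]]
top [[402.0965   0.     249.9723]
 [  0.     402.0965 192.6337]
 [  0.       0.       1.    ]] [[ 0.0241 -0.9997 -0.0083 -0.3083]
 [-0.9827 -0.0221 -0.184   0.5541]
 [ 0.1837  0.0126 -0.9829  1.023 ]
 [ 0.      0.      0.      1.    ]]
{'time_s': 0.1, 'q': array([-1.267 ,  0.2765,  1.506 ,  0.    ,  1.3607, -0.121 ]), 'joint_velocities': array([ 0.0006, -0.0018, -0.0039, -0.0008,  0.0001,  0.0004]), 'joint_efforts': array([  0.0015, -40.5455, -23.7778,   0.0703,   0.0299,  -0.    ]), 'tcp_pos': array([ 0.2368, -0.5234,  0.2297]), 'orientation': array([-3.14  , -0.0002,  0.4248]), 'contact_force': array([ 0.4467, -0.0178, -0.6183]), 'torque': array([0.0193, 0.0251, 0.0134]), 'grasp_force': 0.0, 'finger_gap': 0.9996954854229801} 0.025
```

View pics/scene0.png

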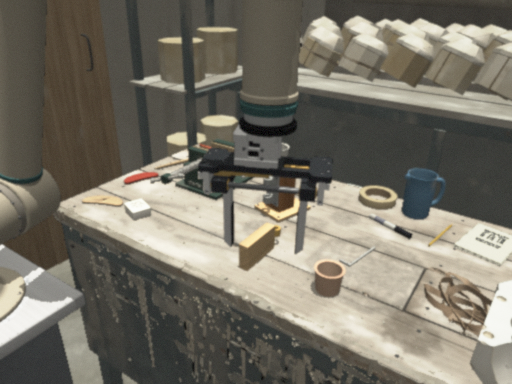

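View pics/top0.png

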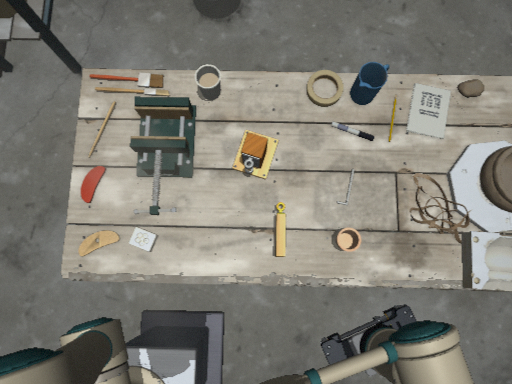

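The scene view shows the board at about (258,245), the post behind the gripper at about (285,195) and the cup at (328,278). The top view shows the board at (280,230) with its knuckle at (281,208), the post at (255,150) with knuckles at about (249,165), the pin at (348,187), the cup at (348,239) and the plaster block at (142,239). I'll zoom in next.

Run:
```python
import cv2,numpy as np
t=cv2.imread("pics/top0.png");s=cv2.imread("pics/scene0.png")
a=cv2.resize(t[120:270,220:320],None,fx=4,fy=4,interpolation=cv2.INTER_CUBIC)
b=cv2.resize(s[170:280,220:320],None,fx=4,fy=4,interpolation=cv2.INTER_CUBIC)
o=np.zeros((600,800,3),np.uint8);o[:,:400]=a;o[:440,400:]=b
cv2.imwrite("pics/z0.png",o)
```

```text
(no output)
```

View pics/z0.png

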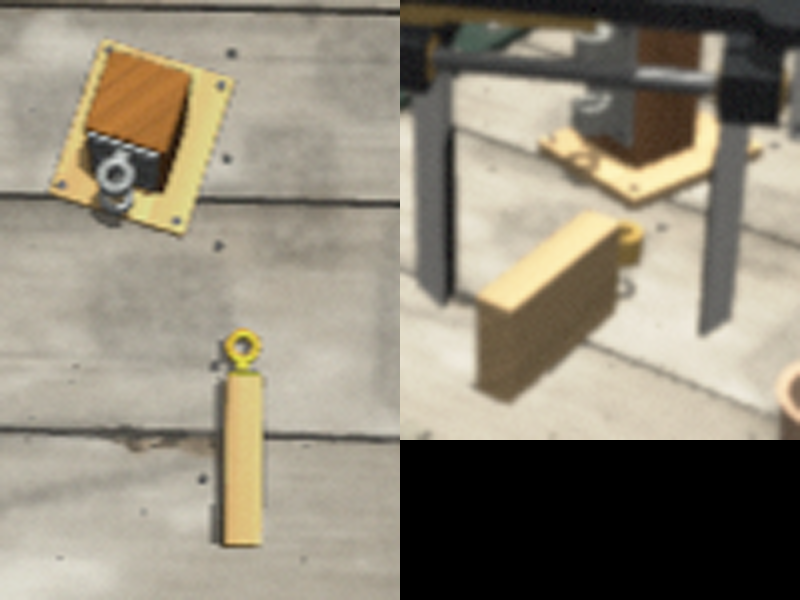

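The zoom shows the board's top face with corners at about (277,214), (285.5,214), (285,256) and (275.5,256), and the brass hole at (280.5,207). The steel top hole is at (249,163.5) and the post top is centred at about (254,145). Next I'll refine with masks and rays.

```bash
cat > h.py <<'E'
from bench import bot
import cv2,numpy as np
np.set_printoptions(precision=4,suppress=True)
def ray(c,uv,z):
    T=c["camera_from_world"];R=T[:3,:3];o=-R.T@T[:3,3]
    d=R.T@np.linalg.solve(c["intrinsics"],[uv[0],uv[1],1.]);return o+d*(z-o[2])/d[2]
def proj(c,P):
    T=c["camera_from_world"];p=c["intrinsics"]@(T[:3,:3]@P+T[:3,3]);return p[:2]/p[2]
E
python3 - <<'E'
from h import *
c=bot.camera("top");im=c["color"]
hsv=cv2.cvtColor(im,cv2.COLOR_BGR2HSV)
x0,y0=220,120
crop=cv2.resize(hsv[120:270,220:320],None,fx=4,fy=4,interpolation=cv2.INTER_LINEAR)
def tofull(p): return (np.array(p)+.5)/4-.5+[x0,y0]
for p in [(245,450),(200,500),(242,332),(140,90),(80,150),(200,130),(116,158)]: print(p,crop[p[1],p[0]])
H,S,V=cv2.split(crop)
def big(m,name,z):
    cs,_=cv2.findContours(m.astype(np.uint8),cv2.RETR_EXTERNAL,2);k=max(cs,key=cv2.contourArea)
    r=cv2.minAreaRect(k);b=np.array([ray(c,tofull(p),z)[:2] for p in cv2.boxPoints(r)])
    print(name,cv2.contourArea(k),r,'\n',b,b.mean(0),[np.linalg.norm(b[i]-b[i-1]) for i in range(3)],
     [np.degrees(np.arctan2(*(b[i]-b[i-1])[::-1])) for i in range(3)])
yy,xx=np.mgrid[:600,:400]
big((S>70)&(V>150)&(yy>376),"board",.064)
big((S>140)&(yy>300)&(yy<376),"brass",.042)
big((S>150)&(yy<200)&(H<15),"post",.124)
big((S>70)&(yy<260),"base",.012)
print("brass hole",ray(c,tofull((242,348)),.042),"steel",ray(c,tofull((116,174)),.110))
E
```

```text
(245, 450) [ 23 106 222]
(200, 500) [ 19  25 194]
(242, 332) [ 26 163 218]
(140, 90) [ 15 174 172]
(80, 150) [ 20 116 152]
(200, 130) [ 24 102 223]
(116, 158) [ 69   5 182]
board 5905.0 ((243.5, 461.5), (169.0, 37.0), 90.0) 
 [[ 0.5037 -0.3643]
 [ 0.5043 -0.3884]
 [ 0.3955 -0.3893]
 [ 0.3949 -0.3657]] [ 0.4496 -0.3769] [np.float64(0.10882506835039284), np.float64(0.02409259173421382), np.float64(0.10881035679403746)] [np.float64(0.7007248551745097), np.float64(-88.68420616526376), np.float64(-179.54141059443404)]
brass 908.5 ((242.0, 352.5), (45.0, 32.0), 90.0) 
 [[ 0.5384 -0.3658]
 [ 0.5389 -0.3872]
 [ 0.5085 -0.3874]
 [ 0.508  -0.3662]] [ 0.5234 -0.3766] [np.float64(0.030336477579070917), np.float64(0.021393302573653992), np.float64(0.030332786205548645)] [np.float64(0.694179095786655), np.float64(-88.69845593247727), np.float64(-179.51523962088726)]
post 61.5 ((174.82931518554688, 132.90171813964844), (7.398974895477295, 18.145105361938477), 3.3664608001708984) 
 [[ 0.6445 -0.325 ]
 [ 0.6564 -0.3254]
 [ 0.6562 -0.3301]
 [ 0.6443 -0.3297]] [ 0.6504 -0.3276] [np.float64(0.0046693621017974115), np.float64(0.011888141072107034), np.float64(0.004679371628644965)] [np.float64(87.75585016100749), np.float64(-2.1931245272666584), np.float64(-92.257437470728)]
base 19311.0 ((141.06228637695312, 137.30072021484375), (144.90199279785156, 168.52537536621094), 17.35402488708496) 
 [[ 0.6353 -0.241 ]
 [ 0.754  -0.273 ]
 [ 0.7239 -0.3718]
 [ 0.6065 -0.3382]] [ 0.6799 -0.306 ] [np.float64(0.10136888434023868), np.float64(0.12291166939122829), np.float64(0.10330634381677914)] [np.float64(73.50081117699874), np.float64(-15.08375699026307), np.float64(-106.9014174226831)]
brass hole [ 0.5264 -0.3766  0.042 ] steel [ 0.6264 -0.2908  0.11  ]
```

Request:
play_rows --pt "0 0 8 0 0 0 1" --pt "0 0 8 0 0 0 1" --pt "0 0 8 0 0 0 1" --pt "0 0 0 36 -24 0 1" --pt "0 0 0 36 -24 0 1"

```text
time_s: 0.65
tcp_pos: [0.3087, -0.4755, 0.23]
orientation: [-3.141, 0.0, 0.003]
contact_force: [0.3, -0.9, 0.6]
finger_gap: 1.003
grasp_force: 0.0
```

Request:
play_rows --pt "0 0 0 36 -24 0 1" --pt "0 0 0 36 -24 20 1" --pt "0 0 0 36 -24 20 1" --pt "0 0 0 36 -24 20 1" --pt "0 0 0 0 0 0 1"

```text
time_s: 1.15
tcp_pos: [0.4544, -0.3739, 0.1672]
orientation: [-3.136, 0.002, 0.011]
contact_force: [0.1, -0.7, 0.3]
finger_gap: 0.999
grasp_force: 0.0
```

Run:
```python
from h import *
s=bot.read_state();print(s["tcp_pos"],np.degrees(s["orientation"]),s["time_s"])
for n in("top","scene"):
    c=bot.camera(n);cv2.imwrite(f"pics/{n}1.png",c["color"])
t=cv2.imread("pics/top1.png");u=cv2.imread("pics/scene1.png")
o=np.zeros((600,800,3),np.uint8)
o[:,:400]=cv2.resize(t[120:270,220:320],None,fx=4,fy=4,interpolation=cv2.INTER_CUBIC);o[:440,400:]=cv2.resize(u[170:280,220:320],None,fx=4,fy=4,interpolation=cv2.INTER_CUBIC)
cv2.imwrite("pics/z1.png",o)
```

```text
[ 0.4544 -0.3739  0.1672] [-179.6541    0.1266    0.6375] 1.15
```

View pics/z1.png

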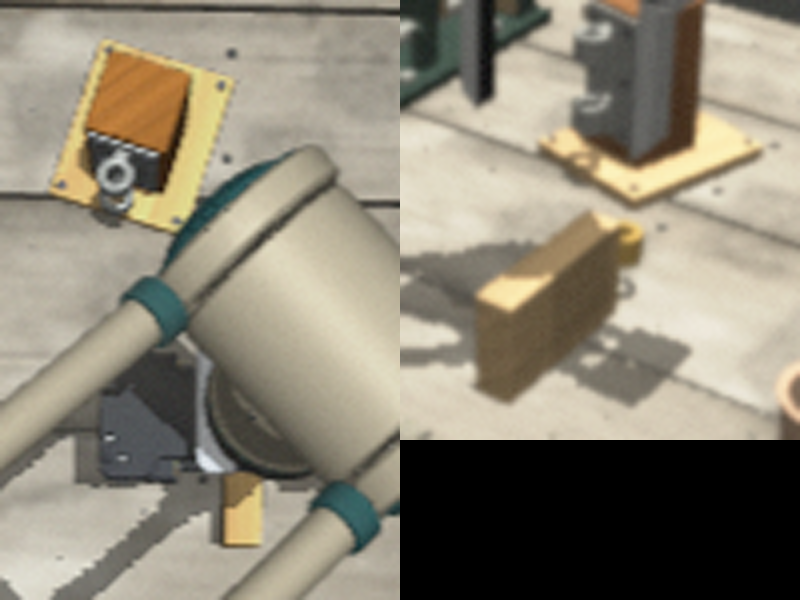

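The top view is mostly hidden by the arm. In the scene view the board is untouched, with its brass knuckle at about (377,230), and both steel knuckles are visible at about (368,178) and (368,196). The gripper is above the board, so I'll lower it and grip.

Request:
play_rows --pt "0 0 0 1 3 30 1" --pt "0 0 0 0 0 40 1" --pt "0 0 0 0 0 35 1" --pt "0 0 0 0 0 18 1" --pt "0 0 0 0 0 0 1"

```text
time_s: 1.75
tcp_pos: [0.4506, -0.3817, 0.0455]
orientation: [-3.138, 0.004, 0.004]
contact_force: [-1.3, 0.3, 0.6]
finger_gap: 1.001
grasp_force: 0.0
```

Request:
play_rows --pt "0 0 0 0 0 0 0.6" --pt "0 0 0 0 0 0 0.4" --pt "0 0 0 0 0 0 0.3" --pt "0 0 0 0 0 0 0" --pt "0 0 0 0 0 0 0"

```text
time_s: 2.25
tcp_pos: [0.4534, -0.3819, 0.0482]
orientation: [3.141, -0.001, 0.006]
contact_force: [-0.1, 0.3, -0.7]
finger_gap: 0.614
grasp_force: 0.0
```

Request:
play_rows --pt "0 0 0 0 0 0 0" --pt "0 0 0 0 0 0 0" --pt "0 0 0 0 0 0 0" --pt "0 0 0 0 0 0 0"

```text
time_s: 2.65
tcp_pos: [0.4529, -0.3807, 0.0473]
orientation: [-3.14, 0.001, 0.006]
contact_force: [-1.0, 2.1, 1.4]
finger_gap: 0.274
grasp_force: 0.9
```

Request:
play_rows --pt "0 0 0 0 0 0 0" --pt "0 0 0 0 0 0 0" --pt "0 0 0 0 0 0 0" --pt "0 0 0 0 0 0 0"

```text
time_s: 3.05
tcp_pos: [0.453, -0.3816, 0.0474]
orientation: [-3.142, 0.0, 0.006]
contact_force: [-0.6, 1.5, -0.1]
finger_gap: 0.255
grasp_force: 30.0
```

```bash
cat > look.py <<'E'
from h import *
import sys
n=sys.argv[1]
s=bot.read_state();print(s["tcp_pos"],np.degrees(s["orientation"]),s["time_s"],s["finger_gap"],s["grasp_force"],s["contact_force"],s["torque"])
cs=bot.camera("scene");ct=bot.camera("top")
cv2.imwrite(f"pics/s{n}.png",cs["color"]);cv2.imwrite(f"pics/t{n}.png",ct["color"])
o=np.zeros((600,800,3),np.uint8)
o[:480,:480]=cv2.resize(cs["color"][150:246,330:426],None,fx=5,fy=5,interpolation=cv2.INTER_CUBIC)
o[:600,480:]=cv2.resize(ct["color"][130:280,230:310],None,fx=4,fy=4,interpolation=cv2.INTER_CUBIC)
cv2.imwrite(f"pics/z{n}.png",o)
A=np.array([.6264,-.2908,0])
for z in(.110,.09,.06,.04):print("steel axis scene px",z,proj(cs,A+[0,0,z]))
for z in(.042,.022):print("brass axis scene",z,proj(cs,np.array([.5264,-.3766,z])))
E
python3 look.py 2
```

```text
[ 0.453  -0.3816  0.0474] [-179.9989    0.0145    0.341 ] 3.05 0.25547426261515044 29.999898076057434 [-0.5821  1.5006 -0.0565] [0.2887 0.1263 0.0055]
steel axis scene px 0.11 [269.2351 177.0488]
steel axis scene px 0.09 [268.9608 184.1085]
steel axis scene px 0.06 [268.5579 194.481 ]
steel axis scene px 0.04 [268.2947 201.2553]
brass axis scene 0.042 [276.273  226.8352]
brass axis scene 0.022 [275.9123 234.0405]
```

View pics/z2.png

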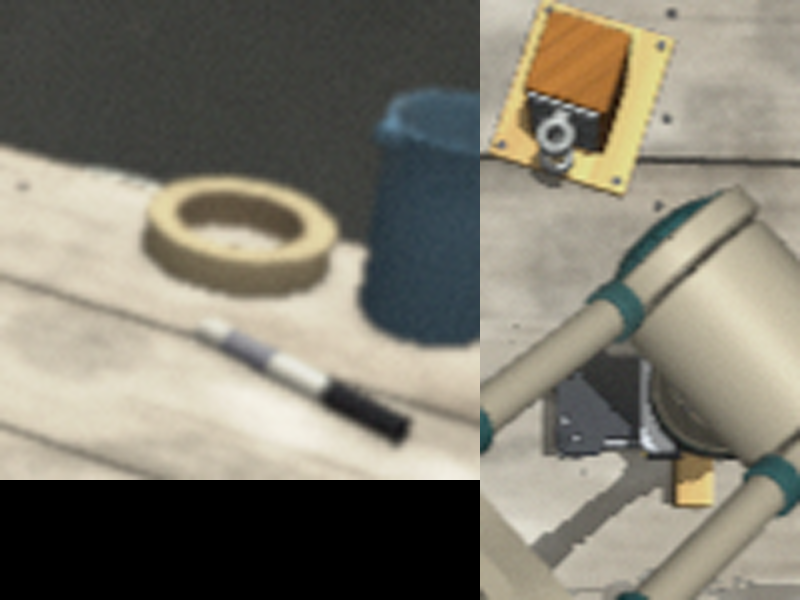

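That scene crop was aimed at the wrong spot. The steel axis projects to (269,177), which matches the earlier zoom. The grip is firm at 30 N, so I'll measure how far the brass knuckle moved during gripping.

```bash
sed -i 's/\[150:246,330:426\]/[160:256,222:318]/' look.py
python3 - <<'E'
from h import *
for f in("pics/scene1.png","pics/s2.png"):
    im=cv2.imread(f);hsv=cv2.cvtColor(im,cv2.COLOR_BGR2HSV)[215:250,270:290]
    m=((hsv[...,0]>20)&(hsv[...,0]<32)&(hsv[...,1]>150)).astype(np.uint8)
    M=cv2.moments(m,True);print(f,M["m00"],270+M["m10"]/M["m00"],215+M["m01"]/M["m00"],cv2.boundingRect(m))
c=bot.camera("scene");P=np.array([.5264,-.3766,.042])
for d in([.005,0,0],[0,.005,0]):print(proj(c,P+d)-proj(c,P))
E
```

```text
Traceback (most recent call last):
ZeroDivisionError: float division by zero
```

```bash
python3 - <<'E'
from h import *
for f in("pics/scene1.png","pics/s2.png"):
    im=cv2.imread(f);hsv=cv2.cvtColor(im,cv2.COLOR_BGR2HSV)
    print(hsv[228,268:288].tolist())
    w=hsv[218:245,266:292]
    m=((w[...,0]>15)&(w[...,0]<35)&(w[...,1]>128)&(w[...,2]>90)).astype(np.uint8)
    M=cv2.moments(m,True);print(f,M["m00"],M["m10"]/max(1,M["m00"])+266,M["m01"]/max(1,M["m00"])+218,cv2.boundingRect(m))
c=bot.camera("scene");P=np.array([.5264,-.3766,.042])
for d in([.005,0,0],[0,.005,0]):print(proj(c,P+d)-proj(c,P))
E
python3 look.py 3
```

```text
[[18, 98, 161], [17, 98, 161], [18, 98, 153], [18, 100, 140], [18, 99, 132], [18, 102, 113], [18, 116, 112], [19, 133, 136], [20, 140, 158], [20, 140, 186], [20, 136, 223], [21, 128, 231], [20, 102, 214], [19, 56, 199], [20, 42, 202], [20, 40, 205], [20, 40, 199], [20, 41, 200], [19, 41, 209], [20, 42, 214]]
pics/scene1.png 34.0 276.5882352941176 230.2058823529412 (9, 8, 5, 9)
[[23, 10, 104], [23, 10, 100], [24, 13, 95], [24, 13, 95], [19, 47, 115], [18, 83, 166], [18, 97, 205], [18, 101, 197], [18, 101, 156], [19, 115, 138], [20, 134, 143], [20, 137, 166], [20, 137, 208], [22, 123, 238], [22, 107, 235], [19, 81, 196], [18, 39, 151], [18, 24, 128], [24, 20, 126], [23, 25, 133]]
pics/s2.png 31.0 279.19354838709677 231.29032258064515 (11, 10, 5, 8)
[ 1.1079 -0.8999]
[-1.8087 -0.6527]
[ 0.453  -0.3818  0.0474] [179.9868   0.0122   0.3422] 3.2 0.2538436646206548 29.999910593032837 [-0.0172  1.845  -0.6405] [0.2482 0.0693 0.0281]
steel axis scene px 0.11 [269.2351 177.0488]
steel axis scene px 0.09 [268.9608 184.1085]
steel axis scene px 0.06 [268.5579 194.481 ]
steel axis scene px 0.04 [268.2947 201.2553]
brass axis scene 0.042 [276.273  226.8352]
brass axis scene 0.022 [275.9123 234.0405]
```

View pics/z3.png

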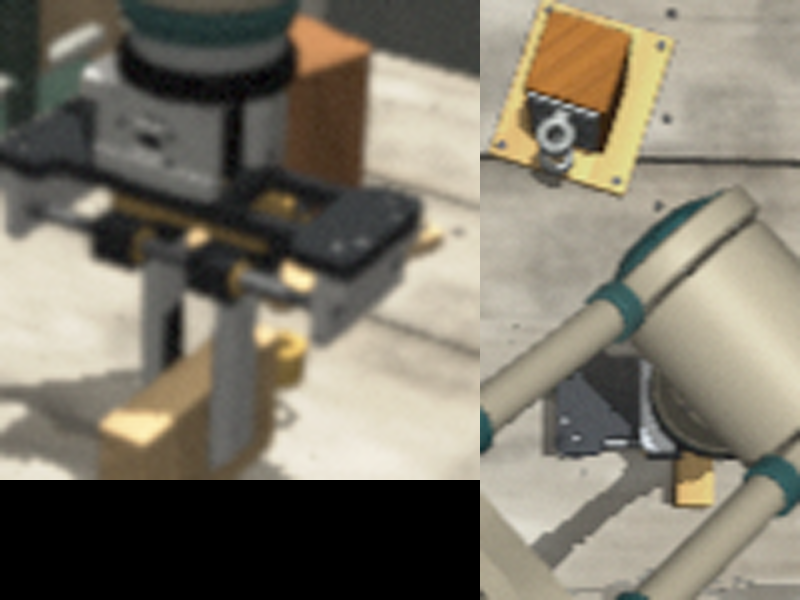

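The scene crop shows the board gripped and upright, with the brass knuckle at about (279,231), so gripping moved it about 5–7 mm in −y. Next I'll lift and shift sideways, stopping short of the gap.

Request:
play_rows --pt "0 0 0 0 0 -10 0" --pt "0 0 0 0 0 -17 0" --pt "0 0 0 0 0 -16 0" --pt "0 0 0 0 -16 0 0" --pt "0 0 0 0 -25 0 0"

```text
time_s: 3.8
tcp_pos: [0.4532, -0.341, 0.0908]
orientation: [3.14, -0.002, 0.004]
contact_force: [-0.4, 1.0, -3.6]
finger_gap: 0.251
grasp_force: 30.0
```

Request:
play_rows --pt "0 0 0 10 -25 0 0" --pt "0 0 0 20 -17 0 0" --pt "0 0 0 20 -8 0 0" --pt "0 0 0 10 0 0 0" --pt "0 0 0 0 0 0 0"

```text
time_s: 4.3
tcp_pos: [0.5136, -0.2899, 0.0901]
orientation: [3.141, -0.0, 0.008]
contact_force: [-0.6, 0.5, -3.4]
finger_gap: 0.251
grasp_force: 30.0
```

Request:
play_rows --pt "0 0 0 0 0 0 0" --pt "0 0 0 0 0 0 0"

```text
time_s: 4.5
tcp_pos: [0.5115, -0.2905, 0.0901]
orientation: [-3.141, 0.001, 0.005]
contact_force: [-0.4, -0.7, -2.8]
finger_gap: 0.258
grasp_force: 30.0
```

```bash
python3 look.py 4
```

```text
[ 0.5115 -0.2905  0.0901] [-179.975     0.0789    0.2956] 4.5 0.2576152369735209 29.99926507472992 [-0.3512 -0.706  -2.8204] [0.0259 0.0079 0.0503]
steel axis scene px 0.11 [269.2351 177.0488]
steel axis scene px 0.09 [268.9608 184.1085]
steel axis scene px 0.06 [268.5579 194.481 ]
steel axis scene px 0.04 [268.2947 201.2553]
brass axis scene 0.042 [276.273  226.8352]
brass axis scene 0.022 [275.9123 234.0405]
```

View pics/z4.png

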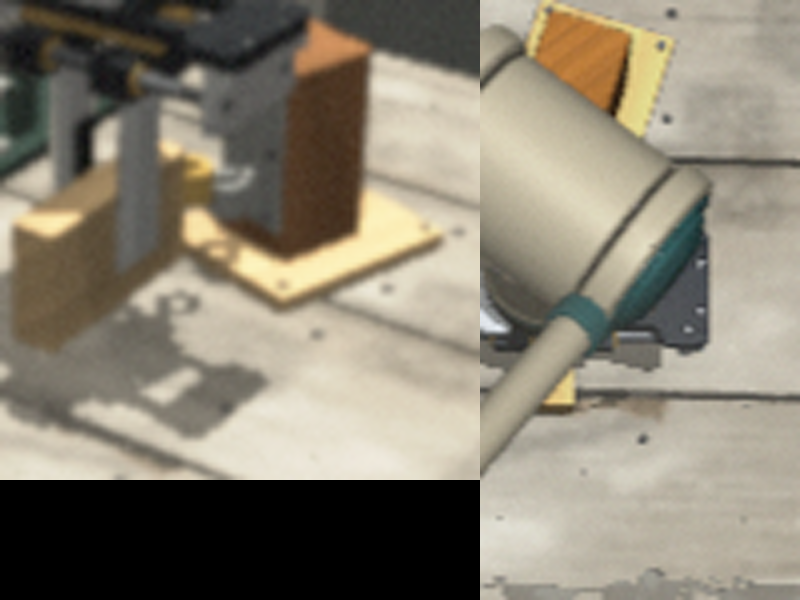

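The scene crop shows the held board upright, with the brass knuckle at about (262,196) just in front of the steel knuckles and level with the gap. The lower steel knuckle is visible at (269,196). I'll check this numerically against the expected position.

```bash
cat > br.py <<'E'
from h import *
import sys
def brass(im,exp,r=9):
    hsv=cv2.cvtColor(im,cv2.COLOR_BGR2HSV);x,y=int(exp[0])-r,int(exp[1])-r;w=hsv[y:y+2*r,x:x+2*r]
    m=((w[...,0]>15)&(w[...,0]<35)&(w[...,1]>128)&(w[...,2]>90)).astype(np.uint8)
    n,l,st,ce=cv2.connectedComponentsWithStats(m);i=1+np.argmax(st[1:,4]);return ce[i]+[x,y],st[i]+[x,y,0,0,0]
E
python3 - <<'E'
from br import *
c=bot.camera("scene");s=bot.read_state();print(s["tcp_pos"])
for P,f in(([.5264,-.3766,.032],"pics/scene1.png"),([.5264,-.3822,.032],"pics/s3.png"),([.585,-.291,.075],"pics/s4.png")):
    e=proj(c,np.array(P));b,st=brass(cv2.imread(f),e);print(e,b,b-e,st)
P=np.array([.585,-.291,.075])
for d in np.eye(3)*.005:print(proj(c,P+d)-proj(c,P))
E
```

```text
[ 0.5119 -0.2907  0.0904]
[276.0919 230.4542] [276.5882 230.2059] [ 0.4964 -0.2483] [275 226   5   9  34]
[278.1184 231.1955] [279.3    231.5667] [1.1816 0.3711] [278 228   4   9  30]
[260.0055 195.2632] [260.6562 195.4688] [0.6507 0.2055] [259 192   5   8  32]
[ 1.0917 -0.7324]
[-1.6536 -0.5384]
[ 0.0506 -1.7695]
```

The error is within about 1 mm. Next I'll move in slowly.

Request:
play_rows --pt "0 0 0 8 0 -0.5 0" --pt "0 0 0 10 0 0 0" --pt "0 0 0 10 0 0 0" --pt "0 0 0 8 0 0 0" --pt "0 0 0 5 0 0 0"

```text
time_s: 5.15
tcp_pos: [0.5546, -0.29, 0.0909]
orientation: [3.141, 0.0, 0.007]
contact_force: [-7.4, -0.8, 0.6]
finger_gap: 0.256
grasp_force: 30.0
```

Request:
play_rows --pt "0 0 0 0 0 0 0" --pt "0 0 0 0 0 0 0" --pt "0 0 0 0 0 0 0"

```text
time_s: 5.45
tcp_pos: [0.5535, -0.29, 0.0909]
orientation: [-3.142, 0.0, 0.006]
contact_force: [0.3, -0.2, -2.8]
finger_gap: 0.253
grasp_force: 30.0
```

```bash
sed -i 's/\[160:256,222:318\],None,fx=5,fy=5/[160:220,235:295],None,fx=8,fy=8/' look.py; python3 look.py 5
python3 - <<'E'
from br import *
c=bot.camera("scene");e=proj(c,np.array([.6264,-.2908,.075]));print(e,brass(cv2.imread("pics/s5.png"),e),bot.read_state()["tcp_pos"])
E
```

```text
[ 0.5535 -0.29    0.0909] [-179.9975    0.0041    0.3377] 5.45 0.2534592414245344 29.99940186738968 [ 0.3018 -0.1748 -2.8315] [-0.0372  0.0748  0.0094]
steel axis scene px 0.11 [269.2351 177.0488]
steel axis scene px 0.09 [268.9608 184.1085]
steel axis scene px 0.06 [268.5579 194.481 ]
steel axis scene px 0.04 [268.2947 201.2553]
brass axis scene 0.042 [276.273  226.8352]
brass axis scene 0.022 [275.9123 234.0405]
[268.7581 189.3269] (array([270.129 , 189.5161]), array([268, 186,   5,   8,  31])) [ 0.5534 -0.2901  0.0911]
```

View pics/z5.png

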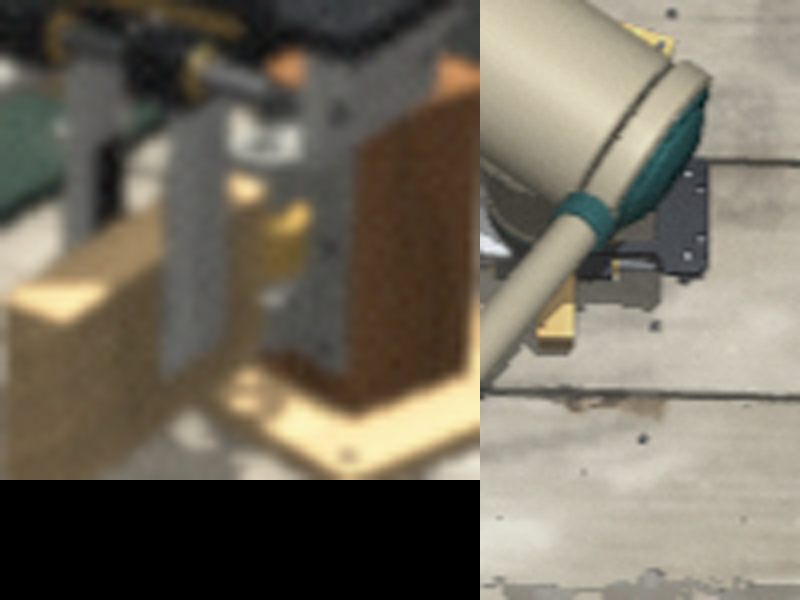

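The scene crop shows the brass knuckle at about (270,190) inside the gap, between the steel knuckles at about (268,178) and (269,197). It sits about 1 px to the right of their line, so I'll measure the edges.

Run:
```python
from h import *
a=np.mean([cv2.imread(f"pics/{f}.png").astype(float) for f in("scene1","s2")][:1],0)
ims=[bot.camera("scene")["color"].astype(float) for _ in range(6)];m=np.mean(ims,0)
g=lambda i:cv2.cvtColor(i.astype(np.uint8),cv2.COLOR_BGR2GRAY)
print("cols",list(range(260,280)))
print("scene1 gray");G=g(a)
for r in range(172,206):print(r,G[r,260:280])
print("now gray | B-chroma (R-B)");G=g(m)
for r in range(174,202):print(r,G[r,260:280],(m[r,260:280,2]-m[r,260:280,0]).astype(int))
```

```text
cols [260, 261, 262, 263, 264, 265, 266, 267, 268, 269, 270, 271, 272, 273, 274, 275, 276, 277, 278, 279]
scene1 gray
172 [208 210 209 210 203 158 115  90  83  96 108 123 134 125 122 121 128 139
 140 128]
173 [207 207 207 208 198 158 112  80  72  77  85  98 108 116 126 120 117 121
 120 116]
174 [208 208 207 207 200 168 126  89  71  76  83  86  87  91 103 114 127 121
 121 110]
175 [202 206 207 208 205 192 160 123 103 104 115 124 109  87  84  89 101 115
 129 116]
176 [199 205 206 205 205 201 184 152 136 148 166 176 147  99  83  77  76  89
 100  99]
177 [203 205 204 198 199 192 169 141 135 162 190 196 161 109  84  75  66  71
  80  95]
178 [208 206 201 183 181 170 147 131 136 154 181 185 144  99  79  72  61  63
  78  93]
179 [207 207 199 160 144 148 152 150 156 167 170 157 119  92  79  78  68  69
  76  92]
180 [207 206 193 145 109 110 114 121 128 123 120 104  93  85  81  78  73  75
  78  93]
181 [199 202 187 135  91  83  91  91  94  91  86  84  81  82  77  78  80  74
  80  93]
182 [180 185 172 127  89  82  86  84  83  81  82  79  80  81  78  75  77  74
  77  94]
183 [144 154 148 113  83 
[... 5368 characters left out ...]
 4  4  3  8 21 38]
197 [ 90  92  89  82  78  79  86 104 127 129 106  85  80  79  76  76  78  77
  69  63] [ 4  3  7 21 32 36 36 28 14  8  5  5  3  5  4  3  4  8 23 38]
198 [ 92  91  89  80  76  78  82  92 102 102  90  79  79  79  76  76  77  77
  70  64] [ 3  3  7 22 32 36 36 30 15  6  5  4  4  3  4  4  4  8 22 37]
199 [91 90 86 81 75 78 82 85 86 86 82 78 79 79 75 75 77 77 70 63] [ 2  3  6 20 31 35 36 31 15  6  4  5  3  4  3  4  5  7 23 38]
200 [92 90 89 79 76 81 83 84 85 83 80 78 78 78 77 77 79 77 68 64] [ 4  3  7 21 31 36 37 33 16  6  5  4  3  4  4  3  4  8 22 38]
201 [91 90 87 79 78 81 86 85 84 84 79 75 77 77 75 77 77 78 70 64] [ 2  4  9 23 32 36 37 32 14  6  4  5  5  3  3  2  4  8 23 40]
```

The brass rim sits about 0.7 px right of and 1 px below where the steel rims put it. That matches roughly −2.5 mm in y and −1 mm in x and z, so I'll nudge by that much.

Request:
play_rows --pt "0 0 0 0.5 -1 -1 0" --pt "0 0 0 0.5 -1.5 -0.3 0" --pt "0 0 0 0 0 0 0" --pt "0 0 0 0 0 0 0" --pt "0 0 0 0 0 0 0"

```text
time_s: 6.4
tcp_pos: [0.5546, -0.2876, 0.0923]
orientation: [3.141, -0.0, 0.006]
contact_force: [-0.0, 0.4, -4.0]
finger_gap: 0.257
grasp_force: 30.0
```

Run:
```python
from h import *
ims=[bot.camera("scene")["color"].astype(float) for _ in range(6)];m=np.mean(ims,0)
G=cv2.cvtColor(m.astype(np.uint8),cv2.COLOR_BGR2GRAY);C=(m[...,2]-m[...,0]).astype(int)
for r in range(175,199):print(r,G[r,266:277],C[r,266:277])
s=bot.read_state();print(s["tcp_pos"],np.degrees(s["orientation"]),s["contact_force"],s["torque"],s["time_s"])
a=cv2.resize(m[165:215,240:290].astype(np.uint8),None,fx=11,fy=11,interpolation=cv2.INTER_CUBIC);cv2.imwrite("pics/z6.png",a)
```

```text
175 [159 121 102 105 110 112 107 107 104  97  89] [19  9  5  6  6  5  6  4  4  4  4]
176 [182 150 136 147 157 146 119 105 104  97  93] [17 11  8  9  8  7  5  6  4  4  4]
177 [168 142 138 158 177 160 121 104 103  98  91] [11  8  8  9  9  8  5  3  4  4  3]
178 [147 133 136 154 173 156 124 107 101  93  87] [ 8  8  8  8 10  8  5  3  3  4  3]
179 [149 150 155 166 166 141 110  99  95  86  76] [8 7 8 9 9 8 5 3 3 4 3]
180 [123 123 126 124 118 102  90  85  83  77  76] [13  8  6  7  6  6  5  3  4  4  4]
181 [143 113  96  90  85  81  83  82  80  78  77] [42 23  8  4  4  5  4  3  3  5  4]
182 [185 131  96  85  80  80  80  80  79  77  76] [69 41 16  6  4  4  3  3  3  5  5]
183 [162 119  94  86  79  79  79  79  78  78  77] [67 43 18  6  5  4  5  3  4  5  4]
184 [109  94  88  84  81  83  86  80  78  77  77] [48 35 17  7  7 10 15 10  5  5  3]
185 [ 85  86  86  87  90 100 104  92  81  77  78] [37 32 18 14 22 35 43 23  8  4  3]
186 [ 85  89  94  98 107 123 123 100  82  77  78] [37 38 35 37 51 69 66 34  9  4  4]
187 [ 87  94 103 105 113 126 112  89  80  77  79] [41 51 59 63 70 79 62 25  7  4  3]
188 [8
[... 281 characters left out ...]
5  2  3]
192 [87 88 90 90 91 92 86 80 77 74 72] [41 48 54 55 52 40 22  8  4  3  4]
193 [ 89  95  99  98 105 119 105  84  78  75  74] [39 41 44 44 35 23 13  6  5  4  4]
194 [ 92 102 108 106 124 148 125  93  80  76  76] [36 33 29 26 18 13  7  6  4  3  3]
195 [ 88  97 101 113 134 133 106  85  78  76  76] [35 24 15 11  9  8  6  5  5  4  4]
196 [ 91 110 119 131 146 128  97  82  76  76  77] [34 21 11  7  8  7  5  3  5  4  4]
197 [ 95 119 134 135 121 100  87  80  76  75  77] [32 21 12  8  7  5  5  4  4  3  5]
198 [ 87  97 104 103  91  84  82  80  76  76  77] [35 21  9  6  5  4  3  5  4  4  4]
[ 0.5546 -0.2876  0.0923] [179.9941  -0.0005   0.3372] [ 0.1536 -0.015  -3.6581] [0.008  0.0121 0.0215] 6.7
```

View pics/z6.png

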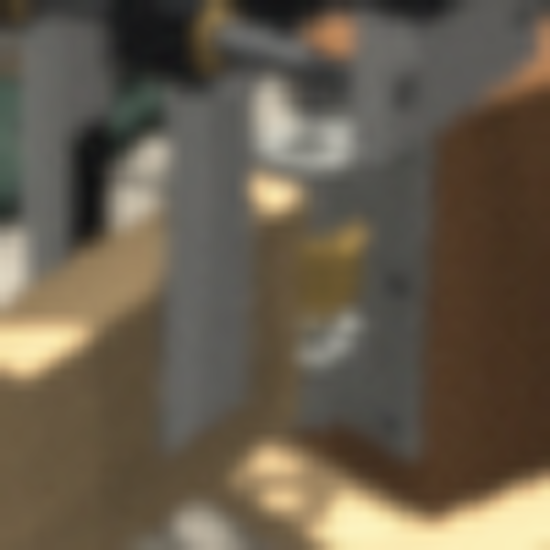

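The knuckle sits in the gap with daylight, at about (271,190). The shading makes its height ambiguous, so I'll calibrate against the brass edges in the first picture, when its pose was known.

Run:
```python
from h import *
c=bot.camera("scene")
for P in([.5264,-.3766,.042],[.5264,-.3766,.022],[.6264,-.2908,.085],[.6264,-.2908,.065]):print(proj(c,np.array(P)))
print("scale",np.linalg.norm(proj(c,np.array([.5264,-.3766,.032]))-proj(c,np.array([.5264,-.3766,.052])))/20,np.linalg.norm(proj(c,np.array([.6264,-.2908,.065]))-proj(c,np.array([.6264,-.2908,.085])))/20)
m=np.mean([cv2.imread(f"pics/{f}.png").astype(float) for f in("scene1",)],0)
G=cv2.cvtColor(m.astype(np.uint8),cv2.COLOR_BGR2GRAY);C=(m[...,2]-m[...,0]).astype(int)
for r in range(221,242):print(r,G[r,271:285],C[r,271:285])
```

```text
[276.273  226.8352]
[275.9123 234.0405]
[268.893  185.8552]
[268.6243 192.7701]
scale 0.3639998360575605 0.34600289455608946
221 [205 198 192 178 150 124 107 105 109 120 133 145 167 175] [32 32 33 32 29 32 37 42 40 35 29 28 29 31]
222 [203 200 202 199 187 161 145 139 143 160 177 185 191 195] [36 33 32 32 32 29 30 33 31 32 32 33 35 31]
223 [212 206 204 204 205 195 196 191 191 192 200 198 200 201] [48 43 36 33 35 35 35 33 32 33 33 34 36 34]
224 [229 221 216 207 205 204 205 207 206 207 206 203 201 200] [62 59 51 51 52 53 48 41 39 35 35 34 33 33]
225 [230 231 226 211 200 199 204 208 208 208 207 209 200 191] [71 70 67 74 84 87 78 67 55 40 37 33 34 31]
226 [220 224 209 175 160 167 185 201 209 207 205 207 198 167] [ 80  77  81  82  90 100 103 103  85  58  40  34  32  25]
227 [169 173 151 119 112 122 144 182 203 204 200 202 195 168] [ 74  77  68  59  70  78  93 116 110  78  46  35  31  26]
228 [121 114  97  94 113 131 154 187 197 187 185 192 195 190] [ 55  51  45  51  71  87 102 119 116  86  44  33  32  31]
229 [ 93  84  85  98 136 163 183 184 175 155 176 189 195 196] [ 42  39  42  55  84 10
[... 606 characters left out ...]
179 203 211 216 216] [34 36 40 48 54 54 53 51 38 30 31 30 29 29]
236 [ 79  81  87 101 111 120 126 140 165 195 207 212 213 217] [34 37 38 41 41 43 39 37 32 30 31 30 30 29]
237 [ 77  81  89 110 145 157 171 187 199 210 212 214 213 210] [35 36 40 37 32 32 31 28 30 29 30 29 30 31]
238 [ 81  80  89 122 164 180 192 205 215 219 218 216 214 212] [35 35 38 34 26 26 27 27 27 25 27 28 28 31]
239 [ 78  84  86 115 157 161 181 208 218 224 222 219 218 216] [37 36 37 32 27 22 24 27 25 22 24 25 27 30]
240 [ 76  83  93 117 153 147 157 192 219 225 225 226 223 219] [35 33 36 31 24 20 19 24 23 22 20 22 25 26]
241 [ 75  82  90 136 179 159 141 162 212 226 227 226 225 224] [33 36 35 32 28 19 19 21 27 21 21 23 23 23]
```

Against its own baseline the brass is about 0.5–1 px high, and the TCP has risen 44.9 mm instead of 43. Sideways it matches to about 1 mm. I'll lower it by 2 mm.

Request:
play_rows --pt "0 0 0 0 -0.5 1 0" --pt "0 0 0 0 0 0.8 0" --pt "0 0 0 0 0 0 0" --pt "0 0 0 0 0 0 0" --pt "0 0 0 0 0 0 0"

```text
time_s: 7.25
tcp_pos: [0.5546, -0.287, 0.0905]
orientation: [3.142, -0.0, 0.006]
contact_force: [-0.2, 0.2, -3.0]
finger_gap: 0.254
grasp_force: 30.0
```

Run:
```python
from h import *
ims=[bot.camera("scene")["color"].astype(float) for _ in range(6)];m=np.mean(ims,0)
C=(m[...,2]-m[...,0]).astype(int)
for r in range(184,198):print(r,C[r,266:277])
s=bot.read_state();print(s["tcp_pos"],np.degrees(s["orientation"]),s["contact_force"],s["torque"],s["time_s"],np.abs(s["joint_velocities"]).max())
```

```text
184 [61 36 13  7  7  8  7  5  4  4  4]
185 [41 29 14 12 21 31 25 12  5  3  3]
186 [38 39 32 35 53 69 54 23  7  4  5]
187 [43 56 59 62 74 85 59 21  6  4  3]
188 [44 57 64 65 68 66 43 14  6  5  4]
189 [43 51 56 59 59 54 34 13  6  3  3]
190 [42 49 53 55 57 52 33 12  6  2  2]
191 [43 49 53 55 56 51 31 12  5  3  2]
192 [44 50 54 55 54 47 28 10  5  4  4]
193 [42 50 53 52 46 36 19  8  3  3  3]
194 [40 40 40 36 28 22 12  7  4  5  4]
195 [36 24 15 13 12 10  7  4  4  5  3]
196 [31 15  8  7  7  7  5  4  4  5  4]
197 [30 14  8  8  6  5  4  4  4  4  4]
[ 0.5546 -0.287   0.0905] [179.9946  -0.0044   0.339 ] [ 0.1936  0.6747 -2.5444] [0.0137 0.0171 0.0158] 7.55 0.0011559471489794532
```

The knuckle's right edge is now at 272.2–272.4 px, matching the steel knuckles. The force reading shows only the board's weight, and the arm is still, so I'll hand in.

```bash
python3 -c "
from bench import bot
print(bot.hand_in())"
```

```text
the job is handed in; nothing more can be done
None
```

I handed the job in with the board still gripped, upright and steady, its knuckle in the gap and lined up with the steel knuckles to about 1–2 mm by the scene camera; the arm hid the gap from the top camera, so I couldn't check from above.

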